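# Open the tall scrap caddy with its lever, then ease its lid shut

### The arm

A 7-joint arm with a two-finger parallel gripper is mounted at the origin on a cart in front of the work surface, level with it; the furniture and walls round the work are solid. World frame = base frame: x ahead of the robot, y to its left, z up, the work surface at z = 0. Lengths are in mm, angles in rad, forces in N, time in s.
With the tool pointing down it reaches from about 425 to 950 mm from the base axis. Payload 4.7 kg.
Tool frame: the origin (TCP) lies at the very end of the fingers, on their centre line; the grasp point (between the pads) lies 19 mm behind it; z points along the fingers, y is the line along which they close (so a half turn about z gives the same grasp; the last joint's range is limited). The gripper opens to 87 mm and grips with 3 to 60 N. Pads are 19 mm wide; open, the fingers measure 117 mm over their backs; the gripper's body (75 mm by 190 mm) begins 51 mm behind the grasp point.
Start: joints at [1.181, 0.469, -0.049, 1.532, 0.024, 1.141, -0.082], TCP at [238.338, -631.541, 222.573] pointing down, gripper open.
Joint ranges: [-2.59, 2.59], [-0.33, 1.99], [-1.39, 1.29], [0.1, 2.45], [-1.04, 4.18], [0.21, 1.99], [-2.66, 2.66]. Speed limits (rad/s): [2.57, 2.57, 3.14, 3.14, 3.14, 3.14, 3.14].

### API

Orientations are given as a unit quaternion [w, x, y, z].
In Python, from cell import robot gives the robot as it stands. The module is installed in compiled form; this text tells all that it offers.
- The arm moves only by the tool step_arm, never from a script. Its argument "deltas" is a list of rows, each a list of 4 numbers: the shift along the tool's x, y, z in mm, then the turn about the tool's z in degrees. A call has 1 to 20 rows; each row shifts and turns the commanded pose from where the row before left it, along the tool's axes as they then stand; what a row does not reach is not made up. A row lasts 1/8 s, in which the tool goes at most 62.5 mm and 10.7 degrees, less where a joint would pass 70% of its speed; a pose out of reach is approached as far as the arm can. A call with a gripper value outside its range is refused whole. "hand" is the closure, from -1 (fully open) to 1 (shut), set as the call begins (left out, the last holds). The fingers move at their own pace and stop on an object; "newtons" is the grip in N (left out, the last holds). Time passes only in rows, so rows that do not move let the fingers close. It gives the time, the measured TCP pose, the force, the opening and the grip force at its end, in the units of the state.
- robot.get_state(): the state, without advancing time (a new reading comes with each control period).
- robot.snapshot(name): name is "scene" or "top"; returns (picture, depth): 384x512x3 uint8, red, green, blue; 384x512 float32, mm along the optical axis (not along the pixel's ray), 0 where there is no reading.
- robot.calibration(name): a dict with "K" (3x3 intrinsics, pixels), "T" (4x4, takes a point from camera to world coordinates). Camera axes: x right, y down, z forward; pixel columns grow to the right and rows downward; lengths in mm; the calibration is good to about 2 mm. A picture is of the moment at which its call begins. calibration takes no time and is no camera call.
- robot.close_job(): hands the job in; it is judged then, once.
The state is a dict: "clock": time; "qpos": joint angles; "qvel": joint speeds; "tau": joint torques, N m; "position": TCP position; "tool_rot": TCP orientation; "contact_force": force on the tool from outside, world axes, zero at the start; "ft_torque": the same for the moment, N m; "grip_width": finger opening in mm; "grip_force": force on a finger pad.
Only numpy, scipy, OpenCV 4.12 (cv2) and the standard library are available. Lean on these libraries where they do the work, as an engineer would, in place of code of your own. Each camera call takes 0.05 s, during which the arm holds its last target. There are 200 camera calls.

### The job

I want to see whether the taller of the two scrap caddies is full: with the fingertips press its front lever all the way down so that its lid stands wide open, and keep it down for about two seconds while I look. Then ease the lever slowly back up, with the fingers on it, so that the lid comes down shut without falling or slamming, and take the hand away. Work only through the lever: do not touch the lid, do not lift, shift or tip the caddy, and leave the lower caddy and everything else standing about as they are.

Things in the scene. Friction and masses are not known exactly. Their poses are not given: they have to be found in the camera images.
- tall_caddy: the taller of two like steel scrap caddies, 140 mm deep x 116 wide x 180 high (with lid 194), black base; loose, 4 kg; tips if its lever is pushed with over 40 N. Origin: centre of the underside; -x points out of its front, to the lever and (within 0.2 rad) to the robot. The two may have swapped places.
- tall_press (a point): the place to press on the tall caddy's lever: on top of its ribbed rubber tread, mid-width, 68 mm in front of the front wall, 100 mm from the pivot, 25 mm short of the free end. Moves with the lever: 71 mm above the worktop at rest, 31 mm fully down. Keep a wide gripper body parallel to the caddy's front, so that it clears the front wall.
- tall_tongue: the lever of the tall caddy: a flat steel tongue 95 mm wide and 6 mm thick that sticks out 92 mm from the middle of the caddy's front wall, nose up by 0.2 rad at rest, nose down by 0.2 rad when fully pressed. Origin: its pivot axis, 30 mm behind the front wall and 48 mm above the worktop; axes as the caddy's at rest.
- tall_lever (a joint): angle of the tall caddy's lever: 0 at rest (up), 0.4 rad fully pressed down against its stop. The lid's weight pushes it up: pressing takes about 3 to 8 N at the press point. A rod links it to the lid.
- tall_lid (a joint): angle of the tall caddy's lid, hinged along its rear edge: 0 shut, 1.2 rad wide open; always 3 times the lever angle. It falls shut (over 5 rad/s) as soon as the lever is let go: nothing damps it but the finger on the lever.
- tall_panel: the tall caddy's lid: a steel plate 152 x 126 x 8 mm on top of the caddy. Origin: on its hinge axis, at the rear edge. Not to be touched.
- low_caddy: the lower of two like steel scrap caddies, 120 mm deep x 108 wide x 80 high (with lid 94), black base; loose, 4 kg; tips if its lever is pushed with over 40 N. Origin: centre of the underside; -x points out of its front, to the lever and (within 0.2 rad) to the robot. The two may have swapped places.
- low_lid (a joint): angle of the low caddy's lid: 0 shut, 1.2 wide open (its own lever works as the tall one's).
- garlic: bystander: garlic bulb, 60 mm across, 59 mm high, loose at the front edge of the worktop; origin at its underside
- matches: bystander: match box 37 x 52 x 16 mm, loose at the front edge of the worktop; origin at its underside
- bottle_cork: bystander: cork 18 mm across and 38 mm high, standing at the front edge of the worktop; origin at its underside
- glass_jar: bystander: squat glass jar with a pale lid, 49 mm across, 56 mm high, standing behind the caddies; origin at its underside

How it is judged (in metres and radians):
On the way, in this order (a step that is already met when the one before it is completed fails the run):
1. the fingers hold the tall caddy's lever down, its lid wide open, for 1.5 s (value of joint tall_lid above 1.1 rad and contact force between the fingers and tall_tongue above 0.5 N), for 1.5 s.
2. on the way down the lid is still carried by the fingers on the lever (value of joint tall_lid between 0.1 and 0.6 rad and contact force between the fingers and tall_tongue above 0.3 N), for 0.05 s.
3. the lid is shut again (value of joint tall_lid below 0.06 rad), for 0.2 s.
At the end, for the whole second after the job is handed in: Both lids shut (within 0.06 rad) and at rest, both caddies within 20 mm of where they stood, the four bystanders within 30 mm. On the way the tall caddy's lid was held open beyond 1.1 rad for 1.5 s by the fingers on its lever, and closed at no more than 2 rad/s (value of joint each of tall_lid, low_lid below 0.06 rad and angular speed of tall_panel below 0.1 rad/s and distance of each of tall_caddy, low_caddy from where it was at the start of the episode below 0.02 m and distance of each of garlic, matches, bottle_cork, glass_jar from where it was at the start of the episode below 0.03 m); the robot touches nothing.
It fails at once if the tall caddy's lid falls or slams (closes faster than 2 rad/s) (velocity of joint tall_lid below -2 rad/s).
It fails at once if the robot touches the tall caddy's lid (contact force between any of the fingers, the arm and tall_panel above 0.5 N).
It fails at once if a caddy is lifted, tipped or shoved away (height (world z) of any of tall_caddy, low_caddy above 0.012 m or angle between any of tall_caddy, low_caddy's own z axis and vertical above 0.1 rad or distance of any of tall_caddy, low_caddy from where it was at the start of the episode above 0.03 m).
It fails at once if the low caddy's lid is opened (value of joint low_lid above 0.15 rad).
It fails at once if a bystander is lifted or knocked away (distance of any of garlic, matches, bottle_cork, glass_jar from where it was at the start of the episode above 0.04 m or height (world z) of any of garlic, matches, bottle_cork, glass_jar above 0.015 m).
It also fails if it takes over 48 s, if anything falls off the work surface, if the arm or the gripper's body presses on something with over 40 N, if the wrist force passes 120 N, or if a joint passes its speed limit or range.

## Working session

There is one attempt and no reset: what is moved stays moved. The work goes in short steps, Python scripts to look and compute and a tool call to move; the robot and the scene stay as the last step left them, time stands still between calls to the robot, and variables do not carry over. Pictures are saved under pics/ and viewed, at most 10 in all, crops included, and the job is handed in when it is done.

Besides the shell and the picture viewer there is one more tool, called after "Call:" by a JSON object that holds its "api" and its "payload". step_arm: Moves the arm, as the interface text tells. Its arguments: {"type":"object","properties":{"deltas":{"type":"array","items":{"type":"array","items":{"type":"number"}}},"hand":{"type":"number"},"newtons":{"type":"number"}},"required":["deltas"]}

```bash
mkdir -p pics; cat >h.py <<'E'
import numpy as np,cv2
from cell import robot
def snap(n,f):
    p,d=robot.snapshot(n); cv2.imwrite(f'pics/{f}.png',p[:,:,::-1]); np.savez(f'{f}.npz',p=p,d=d)
    return p,d
def cloud(n,d):
    c=robot.calibration(n);K=np.array(c['K']);T=np.array(c['T'])
    v,u=np.mgrid[:d.shape[0],:d.shape[1]]
    P=np.stack([(u-K[0,2])/K[0,0]*d,(v-K[1,2])/K[1,1]*d,d],-1)
    return P@T[:3,:3].T+T[:3,3]
E
python3 - <<'E'
from h import *
for n in('scene','top'):
    p,d=snap(n,n+'0'); print(n,np.array(robot.calibration(n)['T'])[:3,3], (d>0).mean())
s=robot.get_state();print(s)
E
```

```text
scene [-25.18899239 425.48201764 608.13337358] 0.9960072835286459
top [354.3394003   29.33556873 982.24614735] 0.9958292643229166
{'clock': 0.1, 'qpos': array([ 1.18108671,  0.46940549, -0.04859121,  1.53358212,  0.0240861 ,
        1.14100544, -0.08231453]), 'qvel': array([ 1.26661384e-05, -1.55047025e-03,  3.19328636e-04, -1.58741016e-03,
        3.15356748e-04,  1.86521568e-03, -9.51559265e-04]), 'tau': array([ 7.92496121e-04, -5.09170854e+01, -8.12827377e-02, -2.36828470e+01,
       -6.16102503e-02,  3.45145399e-02,  7.07723075e-05]), 'position': array([ 238.11696533, -631.02056899,  221.57098218]), 'tool_rot': array([-8.87908063e-04,  9.83770240e-01,  1.79430463e-01, -1.88712781e-04]), 'contact_force': array([ 0.59443293,  0.17961334, -0.01653356]), 'ft_torque': array([0.00509465, 0.04333955, 0.01495613]), 'grip_force': 0.0, 'grip_width': 87.05016733640309}
```

View pics/scene0.png

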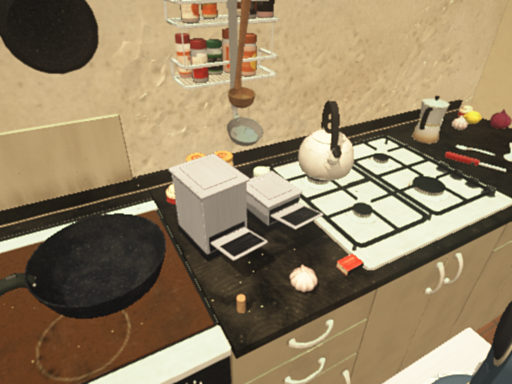

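View pics/top0.png

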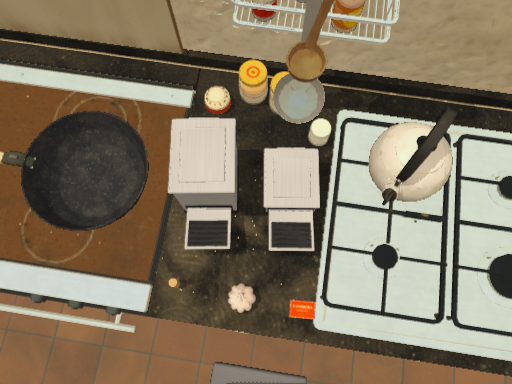

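The tall caddy is the left one: its lid is at about (203,160) and its tread at (208,228) in the top view, with the tread at (240,244) in the scene view. The low caddy is to its right. The garlic, match box and cork lie along the front edge, well clear of the lever.

```bash
python3 - <<'E'
from h import *
R={'top':((180,207,240,252),(165,115,240,150+30),(262,207,322,255)),'scene':((205,222,275,265),(165,145,250,190),(265,200,325,235))}
for n in R:
    z=np.load(n+'0.npz');p,d=z['p'],z['d'];W=cloud(n,d)
    def rect(box,lo,hi,dark=False):
        x0,y0,x1,y1=box;m=np.zeros(d.shape,bool);m[y0:y1,x0:x1]=1
        m&=(W[...,2]>lo)&(W[...,2]<hi)
        if dark:m&=p.max(-1)<90
        q=W[m]; r=cv2.minAreaRect(q[:,:2].astype(np.float32));print(n,m.sum(),'c',np.round(r[0],1),'size',np.round(r[1],1),'ang',round(r[2],2),'z',np.percentile(q[:,2],[5,50,95]).round(1))
    rect(R[n][1],185,205)          # tall lid
    rect(R[n][0],45,90)            # tall tongue
    rect(R[n][0],45,90,True)       # tall tread
    rect(R[n][2],45,78)            # low tongue
E
```

```text
top 4008 c [646.3 187.1] size [130.  126.2] ang 9.48 z [188.7 192.5 195.5]
top 1922 c [518.5 164.6] size [ 95.1 114. ] ang 9.9 z [57.3 67.7 75.8]
top 952 c [521.3 166.5] size [86.6 97.8] ang 7.83 z [64.  70.  75.8]
top 1904 c [541.8  -6.4] size [ 93.7 103.8] ang 7.85 z [57.7 67.8 75.7]
scene 1852 c [631.2 184.1] size [152.5 126.8] ang 9.38 z [189.2 192.4 194.7]
scene 1471 c [518.  167.7] size [ 99.7 115.9] ang 7.2 z [57.7 69.6 82.2]
scene 643 c [521.  165.7] size [87.5 99.6] ang 9.44 z [61.  69.7 75.6]
scene 999 c [543.8  -3. ] size [104.9 108.6] ang 3.85 z [57.4 68.3 75.6]
```

```bash
python3 - <<'E'
from h import *
a=np.radians(9.4);ex=np.array([np.cos(a),np.sin(a)]);ey=np.array([-ex[1],ex[0]])
for n,b in(('top',(180,207,240,252)),('scene',(205,222,275,265))):
    z=np.load(n+'0.npz');d=z['d'];W=cloud(n,d);m=np.zeros(d.shape,bool);x0,y0,x1,y1=b;m[y0:y1,x0:x1]=1
    m&=(W[...,2]>55)&(W[...,2]<85);q=W[m];u=q[:,:2]@ex;v=q[:,:2]@ey
    end=np.percentile(u,.5);k=abs(u-end-24.5)<3;mid=(np.percentile(v,1)+np.percentile(v,99))/2
    print(n,'end',end,'v',np.percentile(v,[1,99]),'press',(end+24.5)*ex+mid*ey,'z there',np.median(q[k,2]))
s=robot.get_state();p=s['position'];w,x,y,zz=s['tool_rot']
th=2*np.arctan2(y,x);print('tool x ang deg',np.degrees(th),'pos',p)
E
```

```text
top end 491.2417176397825 v [ 32.22107214 125.2893248 ] press [495.95365263 161.93169869] z there 72.27683267210512
scene end 490.600821672565 v [ 31.54445605 134.52591787] press [494.62232927 166.04954124] z there 72.49618027792513
tool x ang deg 20.673183972112344 pos [ 238.11696533 -631.02056899  221.57098218]
```

Call:
{"api": "step_arm", "payload": {"deltas": [[0,0,-15,5.6],[0,0,-15,5.7],[29.4,-30.7,0,0],[29.4,-30.7,0,0],[29.4,-30.7,0,0],[29.4,-30.7,0,0],[29.4,-30.7,0,0],[29.4,-30.7,0,0],[29.4,-30.7,0,0],[29.4,-30.7,0,0],[13.3,-34.5,0,0],[13.3,-34.5,0,0],[13.3,-34.5,0,0],[13.3,-34.5,0,0],[13.3,-34.5,0,0],[13.3,-34.5,0,0],[13.3,-34.5,0,0],[13.3,-34.5,0,0],[0,0,0,0]], "hand": 1, "newtons": 5}}

```text
clock: 2.48
position: [490.6, -58.0, 252.4]
tool_rot: [-0.001, 0.996, 0.085, -0.0]
contact_force: [-0.5, -0.1, 0.5]
grip_width: 0.7
grip_force: 0.0
```

Call:
{"api": "step_arm", "payload": {"deltas": [[5.6,-30.9,0,0],[5.6,-30.9,0,0],[5.6,-30.9,0,0],[5.6,-30.9,0,0],[5.6,-30.9,0,0],[5.6,-30.9,0,0],[5.6,-30.9,0,0],[0,0,28,0],[0,0,28,0],[0,0,28,0],[0,0,28,0],[0,0,28,0],[0,0,0,0],[0,0,0,0]]}}

```text
clock: 4.22
position: [494.6, 158.2, 113.3]
tool_rot: [-0.0, 0.997, 0.081, 0.001]
contact_force: [-1.0, 0.2, 0.4]
grip_width: 0.7
grip_force: 0.0
```

```bash
python3 - <<'E'
from h import *
p,d=snap('scene','scene1');cv2.imwrite('pics/c1.png',cv2.resize(p[110:290,130:350,::-1],None,fx=3,fy=3))
print(robot.get_state())
E
```

```text
{'clock': 4.275, 'qpos': array([-0.0165609 ,  0.38631572, -0.46356324,  1.99089796,  0.23476882,
        0.81352269, -2.02062286]), 'qvel': array([-0.00336033, -0.00652192, -0.00426646, -0.00319113,  0.00074315,
       -0.00043418, -0.00263868]), 'tau': array([ 5.41444402e-02, -3.82203519e+01, -3.50108542e+00, -1.81960201e+01,
        1.15966302e-02, -6.36979658e-02,  3.16576668e-03]), 'position': array([494.88835115, 158.43272901, 113.70037899]), 'tool_rot': array([-1.05825494e-04,  9.96685028e-01,  8.13496901e-02,  1.08265785e-03]), 'contact_force': array([-0.86973138, -0.3218043 ,  0.28018905]), 'ft_torque': array([0.0116073 , 0.04163198, 0.00342918]), 'grip_force': 0.0, 'grip_width': 0.22637270100171547}
```

View pics/c1.png

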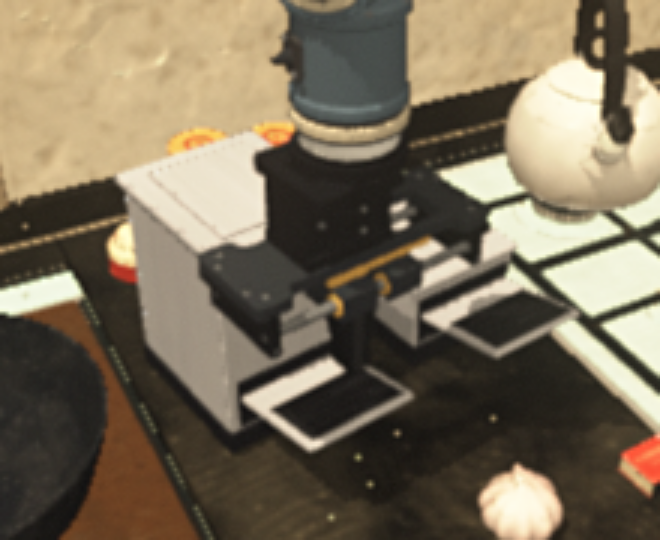

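The closed fingers stand over the tall caddy's tread, around (350,370) in the crop, and the gripper body clears the front wall. I'll lower to just above the tread.

Call:
{"api": "step_arm", "payload": {"deltas": [[-1,-1.5,7,0],[-1,-1.5,7,0],[0,0,7,0],[0,0,7,0],[0,0,4,0],[0,0,4,0],[0,0,4,0],[0,0,4,0],[0,0,4,0],[0,0,0,0]]}}

```text
clock: 5.52
position: [490.5, 161.0, 64.6]
tool_rot: [0.0, 0.997, 0.082, -0.001]
contact_force: [-2.6, -0.9, 6.0]
grip_width: 0.2
grip_force: 2.7
```

Call:
{"api": "step_arm", "payload": {"deltas": [[0,0,4,0],[0,0,4,0],[0,0,4,0],[0,0,4,0],[0,0,4,0],[0,0,4,0],[0,0,4,0],[0,0,2,0],[0,0,0,0]]}}

```text
clock: 6.65
position: [491.8, 161.2, 34.4]
tool_rot: [-0.0, 0.997, 0.082, 0.0]
contact_force: [-1.7, -0.6, 1.4]
grip_width: 0.7
grip_force: 0.9
```

Call:
{"api": "step_arm", "payload": {"deltas": [[0,0,2,0],[0,0,2,0],[0,0,1,0],[0,0,0,0],[0,0,0,0]]}}

```text
clock: 7.28
position: [492.2, 161.3, 31.6]
tool_rot: [0.0, 0.997, 0.082, 0.001]
contact_force: [-5.8, -1.9, 18.3]
grip_width: 0.3
grip_force: 9.7
```

The force rose to 18 N, so the lever is on its stop. I'll hold it there and check the lid angle.

Call:
{"api": "step_arm", "payload": {"deltas": [[0,0,0,0],[0,0,0,0],[0,0,0,0],[0,0,0,0],[0,0,0,0],[0,0,0,0],[0,0,0,0],[0,0,0,0],[0,0,0,0],[0,0,0,0],[0,0,0,0],[0,0,0,0],[0,0,0,0],[0,0,0,0],[0,0,0,0],[0,0,0,0]]}}

```text
clock: 9.28
position: [492.2, 161.3, 31.5]
tool_rot: [0.0, 0.997, 0.082, 0.001]
contact_force: [-5.8, -2.3, 18.7]
grip_width: 0.3
grip_force: 9.7
```

```bash
python3 - <<'E'
from h import *
p,d=snap('scene','scene2');cv2.imwrite('pics/c2.png',cv2.resize(p[60:290,130:350,::-1],None,fx=2.5,fy=2.5))
W=cloud('scene',d);q=W[60:200,140:300].reshape(-1,3);q=q[(q[:,0]>560)&(q[:,0]<760)&(q[:,1]>120)&(q[:,1]<270)&(q[:,2]>205)]
c=q.mean(0);n=np.linalg.svd(q-c,full_matrices=False)[2][2];print(len(q),c,n,'tilt',np.arccos(abs(n[2])),'zmax',q[:,2].max())
s=robot.get_state();print(s['clock'],s['position'],s['contact_force'])
E
```

```text
2060 [673.07829982 197.88403551 271.86501535] [0.92284123 0.14844967 0.35542475] tilt 1.207427877815011 zmax 327.0323901312867
9.325 [492.22769558 161.3404361   31.55431372] [-5.8539052  -1.94577245 18.26341614]
```

View pics/c2.png

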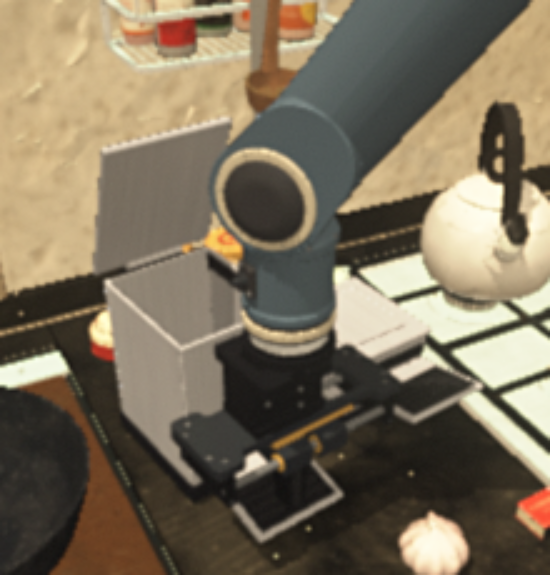

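The lid stands wide open: the plane fit gives 1.21 rad, and the upright panel is at about (165,190) in the crop. It has been held for 2 s, so I'll ease it back up now.

Call:
{"api": "step_arm", "payload": {"deltas": [[0,0,-1,0],[0,0,-1.5,0],[0,0,-2,0],[0,0,-2,0],[0,0,-2,0],[0,0,-2,0],[0,0,-2,0],[0,0,-2,0],[0,0,-2,0],[0,0,-2,0],[0,0,-2,0],[0,0,-2,0],[0,0,-2,0],[0,0,-2,0],[0,0,-2,0],[0,0,-2,0],[0,0,-1,0],[0,0,0,0]]}}

```text
clock: 11.58
position: [492.2, 161.3, 61.6]
tool_rot: [-0.0, 0.997, 0.082, 0.001]
contact_force: [-2.1, -0.5, 6.3]
grip_width: 0.6
grip_force: 2.7
```

Call:
{"api": "step_arm", "payload": {"deltas": [[0,0,-1.5,0],[0,0,-1.5,0],[0,0,-1.5,0],[0,0,-1.5,0],[0,0,-1.5,0],[0,0,-1.5,0],[0,0,-1,0],[0,0,-1,0],[0,0,-1,0],[0,0,-1,0],[0,0,-1,0],[0,0,-1,0],[0,0,-1,0],[0,0,0,0],[0,0,0,0]]}}

```text
clock: 13.45
position: [491.4, 161.1, 77.0]
tool_rot: [0.0, 0.997, 0.082, -0.0]
contact_force: [-0.9, 0.1, -0.2]
grip_width: 0.3
grip_force: 0.0
```

Call:
{"api": "step_arm", "payload": {"deltas": [[0,0,-4,0],[0,0,-10,0],[0,0,-25,0],[0,0,-30,0],[0,0,-30,0],[0,0,-30,0],[0,0,-30,0],[0,30,0,0],[0,30,0,0],[0,30,0,0],[0,30,0,0],[0,30,0,0],[0,30,0,0],[0,30,0,0],[0,0,0,0],[0,0,0,0],[0,0,0,0]]}}

```text
clock: 15.58
position: [525.5, -44.6, 236.4]
tool_rot: [-0.0, 0.997, 0.083, 0.0]
contact_force: [-0.1, 1.1, -0.2]
grip_width: 0.3
grip_force: 0.0
```

```bash
python3 - <<'E'
from h import *
p,d=snap('scene','scene3');W=cloud('scene',d)
for n,W in(('start',cloud('scene',np.load('scene0.npz')['d'])),('now',W)):
    q=W[145:190,165:250].reshape(-1,3);q=q[(q[:,2]>185)&(q[:,2]<205)];r=cv2.minAreaRect(q[:,:2].astype(np.float32));print(n,np.round(r[0],1),r[1],r[2],np.percentile(q[:,2],[5,95]))
s=robot.get_state();print(s['clock'],s['position'],s['contact_force'])
E
```

```text
start [631.2 184.1] (152.53741455078125, 126.7550277709961) 9.384251594543457 [189.1939545  194.71308962]
now [631.2 184.9] (151.7075958251953, 126.68862915039062) 8.518266677856445 [189.13392882 194.59569355]
15.625 [525.50294088 -44.73862178 236.27424934] [ 0.19108702  0.05919614 -0.29533394]
```

View pics/scene3.png

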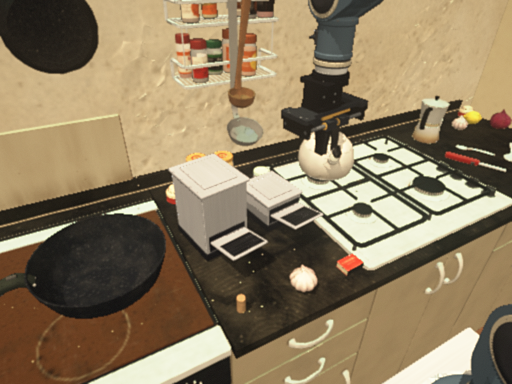

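The tall lid (208,168) is shut, both caddies and all the bystanders are in place, and the arm is clear.

```bash
python3 -c "
from cell import robot
print(robot.close_job())"
```

```text
the job is handed in; nothing more can be done
None
```

I pressed the tall caddy's lever fully down, held the lid wide open (about 1.2 rad) for just over 2 s, and eased it shut with the fingers on the lever; the final picture showed the caddies and bystanders in place and the hand clear, and the job is handed in (no verdict was returned).

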